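# Put the condiment set back in its ring caddy

## Robot

A 6-joint arm with a two-finger parallel gripper is mounted at the origin on a cart in front of the work surface, level with it; the furniture and walls round the work are solid. World frame = base frame: x ahead of the robot, y to its left, z up, the work surface at z = 0. Lengths are in mm, angles in rad, forces in N, time in s.
With the tool pointing down it reaches from about 400 to 925 mm from the base axis. Payload 12.5 kg.
Tool frame: the origin (TCP) lies at the very end of the fingers, on their centre line; the grasp point (between the pads) lies 19 mm behind it; z points along the fingers, y is the direction in which the jaws open and shut (so a half turn about z gives the same grasp; the last joint's range is limited). The gripper opens to 95 mm and grips with 3 to 60 N. Pads are 20 mm wide; open, the fingers measure 119 mm over their backs; the gripper's body (75 mm by 180 mm) begins 59 mm behind the grasp point.
Start: joints at [-1.248, 0.491, 1.559, -0, 1.092, -0.106], TCP at [259.886, -568.424, 214.661] pointing down, gripper open.
Joint ranges: [-3.1, 3.1], [-0.84, 2.19], [0.05, 2.79], [-1.13, 4.28], [0.06, 2.93], [-2.69, 2.69]. Speed limits (rad/s): [2.22, 2.22, 2.79, 3.14, 3.14, 3.14].

## Interface

Orientations are given as [roll, pitch, yaw] about the fixed x, y, z axes, in that order (R = Rz(yaw) Ry(pitch) Rx(roll)).
In Python, from cell import env gives the robot as it stands.
- The arm moves only by the shell command python3 -m pendant 'ROWS'. ROWS is JSON, a list that holds one entry, the list of rows, each a list of 5 numbers: the opening, from 0 (shut) to 1 (fully open), then the shift along the tool's x, y, z in m, then the turn about the tool's z in rad. A call has exactly 8 rows; each row is the pose to reach, as a shift and turn from the pose commanded when the call began, along the tool's axes at that moment; what a row does not reach only later rows make up. A row lasts 1/10 s, in which the tool goes at most 50 mm and 8.59 degrees, less where a joint would pass 70% of its speed; a pose out of reach is approached as far as the arm can. A call with a gripper value outside its range is refused whole. The fingers move at their own pace and stop on an object; the grip force is fixed at half the most. Time passes only in rows, so rows that repeat a pose let the fingers close, or fill a call up. It gives the time, the measured TCP pose, the force and the opening at its end, in the units of the state.
- env.state(): the state, without advancing time (a new reading comes with each control period).
- env.read_camera(name): name is "scene" or "side" or "wrist"; returns a dict with "image" (420x560x3 uint8, blue, green, red), "range_z" (420x560 float32, mm along the optical axis (not along the pixel's ray), 0 where there is no reading), "fx", "fy", "cx", "cy" (pixels), "rvec" (rotation vector, rad) and "tvec" (3), from world to camera coordinates, as OpenCV has them; the wrist camera has in their place "tool_from_camera" (4x4, takes a point from camera to tool coordinates, whose origin is the TCP and whose axes are the flange's). Camera axes: x right, y down, z forward; pixel columns grow to the right and rows downward; lengths in mm; the calibration is good to about 2 mm. A picture is of the moment at which its call begins: read the wrist's pose just before it.
- env.job_done(): hands the job in, once; it reports no verdict.
The state is a dict: "t": time; "joints": joint angles; "qvel": joint speeds; "tau": joint torques, N m; "eef_pos": TCP position; "tcp_rot": TCP orientation; "ft_force": force on the tool from outside, world axes, zero at the start; "moment": the same for the moment, N m; "opening": opening from 0.0 (shut) to 1.0 (fully open).
Only numpy, scipy, OpenCV 4.12 (cv2) and the standard library are available. Lean on these libraries where they do the work, as an engineer would, in place of code of your own. Each camera call takes 0.05 s, during which the arm holds its last target. There are 200 camera calls.

## Task

Breakfast is over: move the condiment set (spice shaker, pepper mill, oil cruet and salt pot) from the raised wooden serving stand back into the caddy, each piece in the wire ring made for its size, the slimmest in the smallest ring and so on up to the salt pot in the largest. Every piece must end up standing upright on the cork pad inside its ring; knock none of them over and leave the mug, timer and tumbler alone.

Things in the scene. Friction and masses are not known exactly. Their poses are not given: they have to be found in the camera images.
- shaker_center (a point): Spice shaker: slim white ceramic cylinder 28 mm in diameter, 80 mm tall, straight-sided from 3 to 73 mm above its underside, domed steel cap (fast). 0.11 kg. Point: on its vertical axis, half-way up; z up. The four pieces stand about 78 mm apart in a row, in any order, on the raised wooden stand (187 x 370 mm, top 56 mm over the worktop), which is left or right of the caddy.
- mill_center (a point): Pepper mill: dark turned wood, 112 mm tall, base 39 mm in diameter, narrow waist, straight head 34 mm in diameter from 74 to 96 mm above its underside, small steel knob on top. It lifts by the head. 0.15 kg. Point: on its vertical axis, half-way up; z up. In the same row on the stand.
- cruet_center (a point): Oil cruet: white ceramic bottle, 114 mm tall, body 50 mm in diameter, straight neck 23 mm in diameter from 72 to 102 mm above its underside, cork stopper 21 mm wide above. It lifts by the neck. 0.24 kg. Point: on its vertical axis, half-way up; z up. In the same row on the stand.
- pot_center (a point): Salt pot: widest piece, white ceramic 61 mm in diameter, flat wooden lid with its top at 60 mm, on it an upright round wooden knob 24 mm in diameter from 69 to 95 mm above the underside; 98 mm tall in all. The lid is fast: the pot lifts by the knob. 0.30 kg. Point: on its vertical axis, half-way up; z up. In the same row on the stand.
- ring_38: Dark steel wire ring on three short legs, fixed on the caddy's pale wood base: inner diameter 38 mm, 5 mm wire, its top 30.5 mm above this origin. Origin: on the ring's axis at the base board's top face (20 mm over the worktop); z up. Inside lies a 32 mm wide cork pad, top 3 mm above the origin, on which a piece stands. The rings' order changes; their row, 78 mm apart, runs along this y.
- ring_49: Dark steel wire ring on three short legs, fixed on the caddy's pale wood base: inner diameter 49 mm, 5 mm wire, its top 30.5 mm above this origin. Origin: on the ring's axis at the base board's top face (20 mm over the worktop); z up. Inside lies a 43 mm wide cork pad, top 3 mm above the origin, on which a piece stands. In the same row as ring_38.
- ring_60: Dark steel wire ring on three short legs, fixed on the caddy's pale wood base: inner diameter 60 mm, 5 mm wire, its top 30.5 mm above this origin. Origin: on the ring's axis at the base board's top face (20 mm over the worktop); z up. Inside lies a 54 mm wide cork pad, top 3 mm above the origin, on which a piece stands. In the same row as ring_38.
- ring_71: Dark steel wire ring on three short legs, fixed on the caddy's pale wood base: inner diameter 71 mm, 5 mm wire, its top 30.5 mm above this origin. Origin: on the ring's axis at the base board's top face (20 mm over the worktop); z up. Inside lies a 65 mm wide cork pad, top 3 mm above the origin, on which a piece stands. In the same row as ring_38.
- mug: Bystander: olive stoneware mug, 120 x 87 x 72 mm, behind the work. Origin: centre of its underside.
- timer: Bystander: black and white twist kitchen timer, 63 mm in diameter, 54 mm tall, behind the work. Origin: centre of its underside.
- tumbler: Bystander: pale copper tumbler, 72 mm in diameter, 83 mm tall, behind the work at the right. Origin: centre of its underside.

How it is judged (in metres and radians):
At the end, for the whole second after the job is handed in: each piece stands in its own ring (shaker 38, mill 49, cruet 60, pot 71 mm): its axis within 10 mm of the ring's axis, its underside within 4 mm of the cork pad, upright within 0.12 rad, at rest and released (horizontal distance between shaker_center and ring_38 below 0.01 m and z of shaker_center in the frame of ring_38 below 0.047 m and angle between each of shaker_center, mill_center, cruet_center, pot_center's own z axis and vertical below 0.12 rad and linear speed of each of shaker, mill, cruet, pot below 0.03 m/s and angular speed of each of shaker, mill, cruet, pot below 0.5 rad/s and horizontal distance between mill_center and ring_49 below 0.01 m and z of mill_center in the frame of ring_49 below 0.063 m and horizontal distance between cruet_center and ring_60 below 0.01 m and z of cruet_center in the frame of ring_60 below 0.064 m and horizontal distance between pot_center and ring_71 below 0.01 m and z of pot_center in the frame of ring_71 below 0.056 m); the robot touches nothing.
It fails at once if a bystander (mug, timer or tumbler) is shifted by more than 30 mm (distance of any of mug, timer, tumbler from where it was at the start of the episode above 0.03 m).
It fails at once if a piece of the set is knocked or tipped over (more than about 45 degrees) (angle between any of shaker_center, mill_center, cruet_center, pot_center's own z axis and vertical above 0.8 rad).
It also fails if it takes over 104 s, if anything falls off the work surface, if the arm or the gripper's body presses on something with over 40 N, if the wrist force passes 120 N, or if a joint passes its speed limit or range.

## Working session

There is one attempt and no reset: what is moved stays moved. The work goes in short steps, Python scripts to look and compute and a shell command to move; the robot and the scene stay as the last step left them, time stands still between calls to the robot, and variables do not carry over. Pictures are saved under pics/ and viewed, about 12 in all and at most 16, crops included, and the job is handed in when it is done.

```bash
ls; mkdir -p pics
cat > h.py <<'E'
import numpy as np, cv2
from cell import env
def cam(n):
    s=env.state(); c=env.read_camera(n); c['s']=s; return c
def pts(c):
    z=c['range_z']; v,u=np.mgrid[:420,:560]
    P=np.dstack([(u-c['cx'])/c['fx']*z,(v-c['cy'])/c['fy']*z,z])
    if 'rvec' in c:
        R=cv2.Rodrigues(np.array(c['rvec'],float))[0]; P=(P-np.ravel(c['tvec']))@R
    else:
        T=np.array(c['tool_from_camera']); P=P@T[:3,:3].T+T[:3,3]
        from scipy.spatial.transform import Rotation as Ro
        P=P@Ro.from_euler('xyz',c['s']['tcp_rot']).as_matrix().T+np.array(c['s']['eef_pos'])
    P[z<=0]=np.nan
    return P
E
python3 - <<'E'
from h import *
for n in ('scene','wrist','side'):
    c=cam(n); cv2.imwrite(f'pics/{n}0.png',c['image']); np.savez(f'{n}0.npz',P=pts(c),im=c['image'])
    P=pts(c); print(n,[np.nanpercentile(P[...,i],[1,50,99]).round() for i in range(3)])
a=cv2.imread('pics/scene0.png');b=cv2.imread('pics/side0.png')
print(env.state())
E
```

```text
pics
scene [array([ -50.,  576., 1064.]), array([-2469.,    83.,   637.]), array([-913.,   88.,  576.])]
wrist [array([-527.,  287.,  478.]), array([-1097.,  -558.,   170.]), array([-918.,    1.,  339.])]
side [array([-466.,  570., 1045.]), array([-2456.,    67.,   722.]), array([-922.,   56.,  867.])]
{'t': 0.15, 'joints': array([-1.24759627e+00,  4.91398228e-01,  1.55926316e+00,  4.79355004e-06,
        1.09168434e+00, -1.05599112e-01]), 'qvel': array([ 0.00010472, -0.00258176, -0.00268524,  0.00027057, -0.00039912,
        0.00049868]), 'tau': array([ 1.67752114e-03, -6.12898564e+01, -2.58276021e+01,  6.92968676e-02,
        4.73824621e-02, -7.00430928e-05]), 'eef_pos': array([ 259.8362247 , -568.26297819,  214.22614145]), 'tcp_rot': array([-3.14084423e+00, -8.36040976e-05,  4.28796921e-01]), 'ft_force': array([-0.06378312,  0.76657451,  0.38426591]), 'moment': array([ 0.01338311, -0.03123869,  0.03129667]), 'opening': 1.0019385444274735}
```

View pics/scene0.png

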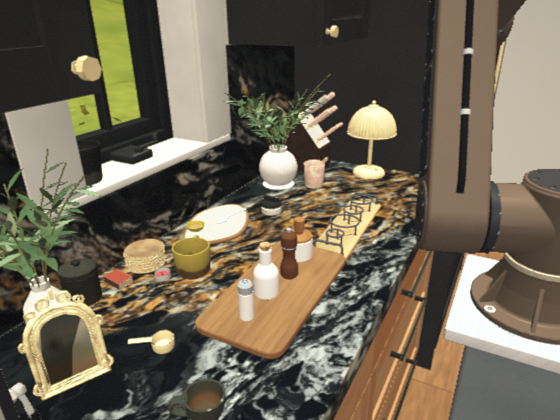

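View pics/side0.png

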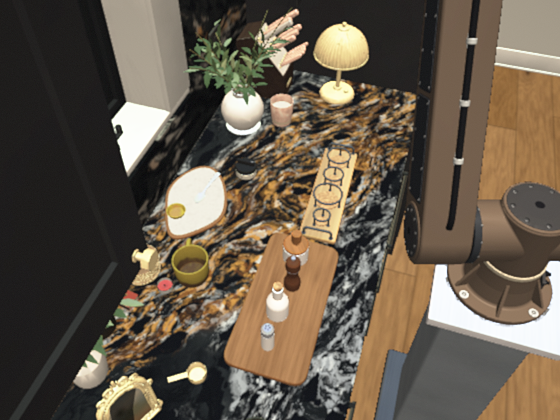

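Both views show the stand on the robot's left. From far left the row runs shaker (side 267,337), cruet (277,305), mill (292,273), pot (296,248). The caddy with its four rings lies beyond it at (330,195), and the mug (190,262), timer and tumbler are behind. Next I'll measure from the depth data.

Run:
```python
from h import *
for n in ('side','scene'):
    d=np.load(n+'0.npz');P=d['P'];im=d['im'].astype(int)
    u0,v0,u1,v1=dict(side=(215,225,345,385),scene=(190,210,350,360))[n]
    Q=P[v0:v1,u0:u1].reshape(-1,3)
    st=Q[(abs(Q[:,2]-56)<4)]; print(n,'stand',cv2.minAreaRect(st[:,:2].astype(np.float32)),np.median(st[:,2]))
    H=Q[(Q[:,2]>85)&(Q[:,2]<180)]
    # cluster on xy raster
    M=np.zeros((1000,1400),np.uint8); ij=(H[:,:2]+[0,700]).astype(int); ok=((ij>=0)&(ij<[1000,1400])).all(1); M[ij[ok,0],ij[ok,1]]=255
    M=cv2.dilate(M,np.ones((9,9)))
    k,L,S,C=cv2.connectedComponentsWithStats(M); lab=np.where(ok,L[ij[:,0].clip(0,999),ij[:,1].clip(0,1399)],0)
    for i in range(1,k):
        q=H[lab==i]
        if len(q)<40: continue
        top=q[q[:,2]>q[:,2].max()-12]
        print(len(q),'min',q.min(0).round(),'max',q.max(0).round(),'topmed',np.median(top,0).round(),len(top))
    # caddy: pale base
    u0,v0,u1,v1=dict(side=(295,140,365,245),scene=(310,190,385,260))[n]
    Q=P[v0:v1,u0:u1].reshape(-1,3)
    b=Q[abs(Q[:,2]-20)<4]; print('caddy',cv2.minAreaRect(b[:,:2].astype(np.float32)),len(b))
    r=Q[abs(Q[:,2]-48)<5]; print('rings',r.min(0),r.max(0),len(r))
    V=cv2.resize(d['im'][v0:v1,u0:u1],None,fx=5,fy=5,interpolation=2); cv2.imwrite(f'pics/cad_{n}.png',V)
```

```text
side stand ((467.4530944824219, 252.11581420898438), (181.2068328857422, 364.7603454589844), 0.7431691884994507) 55.23104710673108
386 min [448. 195.  85.] max [483. 231. 171.] topmed [465. 214. 161.] 43
567 min [450. 107.  86.] max [512. 164. 158.] topmed [481. 135. 152.] 75
559 min [452. 268.  85.] max [499. 316. 172.] topmed [476. 292. 168.] 81
262 min [458. 358.  86.] max [485. 385. 138.] topmed [471. 373. 133.] 133
caddy ((461.1415100097656, -140.6800537109375), (97.58836364746094, 345.22021484375), 2.4681267738342285) 2131
rings [ 419.75427583 -312.97823581   43.03748039] [501.57198906  79.4187236   52.97008935] 511
scene stand ((475.6422119140625, 218.870849609375), (389.99945068359375, 436.554931640625), 39.292808532714844) 55.48910671577268
552 min [451. 199.  85.] max [485. 230. 169.] topmed [466. 215. 160.] 70
474 min [454. 107.  85.] max [507. 163. 155.] topmed [482. 139. 151.] 76
799 min [453. 276.  85.] max [499. 317. 171.] topmed [476. 295. 168.] 91
428 min [460. 358.  85.] max [486. 386. 137.] topmed [471. 376. 133.] 146
caddy ((464.6241455078125, -140.85643005371094), (98.93559265136719, 341.5849304199219), 2.504591941833496) 1336
rings [ 422.09578199 -310.31370557   43.0597217 ] [507.1778435   30.22012033  52.42243416] 485
```

View pics/cad_side.png

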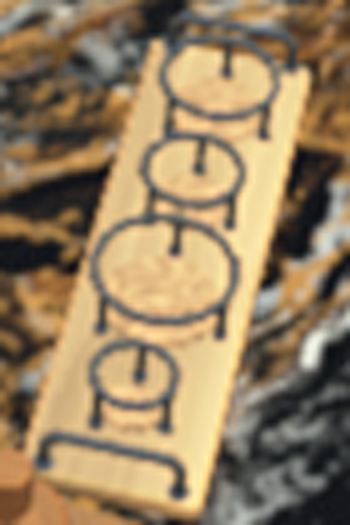

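The rings run from the stand side outwards as 38, 71, 49, 60, with wire handles at both ends of the caddy. I'll move above the caddy with the jaws turned along world x, then look from there.

```bash
python3 -m pendant '[[[1,0.04,-0.034,-0.03,-0.14],[1,0.09,-0.075,-0.06,-0.28],[1,0.13,-0.11,-0.086,-0.42],[1,0.17,-0.145,-0.086,-0.57],[1,0.21,-0.18,-0.086,-0.71],[1,0.25,-0.21,-0.086,-0.85],[1,0.29,-0.24,-0.086,-1.0],[1,0.325,-0.27,-0.086,-1.142]]]'
python3 - <<'E'
from h import *
c=cam('wrist'); print(np.array(c['tool_from_camera']).round(2)); s=c['s']; print(s['eef_pos'],s['tcp_rot'],s['joints'])
E
```

```text
t: 0.95
eef_pos: [425.9, -222.0, 300.5]
tcp_rot: [3.141, 0.0, 1.577]
ft_force: [1.2, 0.2, 0.3]
opening: 0.999
[[   0.     -0.97   -0.24   67.27]
 [   1.      0.      0.     -0.29]
 [  -0.     -0.24    0.97 -170.84]
 [   0.      0.      0.      1.  ]]
[ 425.91540163 -221.98749074  300.46694443] [3.14119395e+00 3.02429555e-04 1.57655135e+00] [-6.18098760e-01  1.95479091e-01  1.77598810e+00 -1.36318486e-05
  1.16962519e+00 -6.23848522e-01]
```

```bash
python3 -m pendant '[[[1,0.04,0.012,0,0],[1,0.08,0.024,0,0],[1,0.12,0.037,0,0],[1,0.12,0.037,0,0],[1,0.12,0.037,0,0],[1,0.12,0.037,0,0],[1,0.12,0.037,0,0],[1,0.12,0.037,0,0]]]'
python3 - <<'E'
from h import *
c=cam('wrist'); P=pts(c); print(c['s']['eef_pos'],c['fx']); cv2.imwrite('pics/w1.png',c['image']); np.savez('w1.npz',P=P,im=c['image'])
E
```

```text
t: 1.8
eef_pos: [462.2, -104.8, 300.2]
tcp_rot: [-3.141, 0.0, 1.569]
ft_force: [-0.0, 0.4, -0.1]
opening: 1.002
[ 462.21079031 -104.76885842  300.20014587] 376.15213640491555
```

View pics/w1.png

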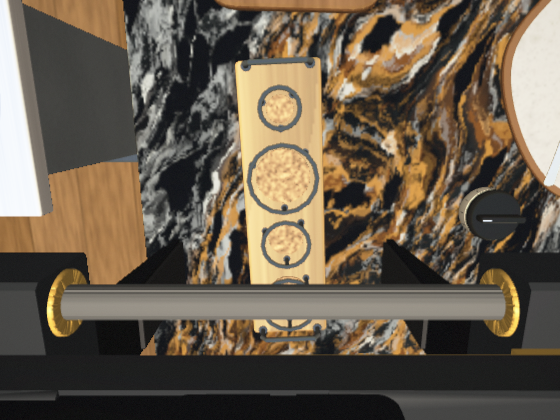

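Rings seen at pixels (280,107) for 38, (284,178) for 71, (286,243) for 49, and (290,305) for 60, which is half hidden by the gripper. Fitting circles now.

```bash
cat > rings.py <<'E'
from h import *
from scipy.optimize import least_squares
def rings(P,im,seeds):
    out=[]
    for name,(u,v),r in seeds:
        h=int(r*1.25)
        Q=P[v-h:v+h,u-h:u+h].reshape(-1,3); g=im[v-h:v+h,u-h:u+h].max(2).ravel()
        Q=Q[(g<110)&(abs(Q[:,2]-48)<5)]
        R=name/2+2.5
        f=lambda p:np.hypot(*(Q[:,:2]-p).T)-R
        s=least_squares(f,np.median(Q[:,:2],0),loss='soft_l1',f_scale=1.5)
        out.append(s.x); print(name,s.x.round(1),len(Q),'medres',np.median(abs(f(s.x))).round(2),'R',np.median(f(s.x)+R).round(1),'z',np.median(Q[:,2]).round(1))
    return out
E
python3 - <<'E'
from rings import *
d=np.load('w1.npz')
o=rings(d['P'],d['im'],[(38,(280,107),23),(71,(284,178),37),(49,(286,243),26),(60,(290,307),30)])
print(np.diff(o,axis=0))
E
```

```text
38 [458.6 -25.4] 341 medres 1.08 R 21.2 z 50.8
71 [ 462.2 -102.9] 477 medres 1.14 R 37.7 z 50.8
49 [ 465.7 -179.1] 329 medres 0.91 R 27.2 z 50.7
60 [ 472.5 -272.5] 401 medres 10.68 R 36.6 z 48.6
[[  3.61233198 -77.44380284]
 [  3.53579867 -76.22221297]
 [  6.84201583 -93.40470114]]
```

```bash
python3 -m pendant '[[[1,0.045,0,0,0],[1,0.09,0,0,0],[1,0.14,0,0,0],[1,0.19,0,0,0],[1,0.24,0.006,0,0],[1,0.285,0.006,0,0],[1,0.32,0.006,0,0],[1,0.34,0.006,0,0]]]'
python3 -m pendant '[[[1,0,0,0,0],[1,0,0,0,0],[1,0,0,0,0],[1,0,0,0,0],[1,0,0,0,0],[1,0,0,0,0],[1,0,0,0,0],[1,0,0,0,0]]]'
python3 - <<'E'
from h import *
c=cam('wrist'); P=pts(c); print(c['s']['eef_pos'],c['fx']); cv2.imwrite('pics/w2.png',c['image']); np.savez('w2.npz',P=P,im=c['image'])
for x,y in ((471,374),(476,293),(466,214),(481,137)):
    m=(np.hypot(P[...,0]-x,P[...,1]-y)<39)&(P[...,2]>80); q=P[m]
    for lo,hi in ((95,112),(112,118),(118,128),(130,152),(152,175)):
        k=q[(q[:,2]>lo)&(q[:,2]<hi)]
        if len(k)>20: print((x,y),lo,hi,len(k),'mid',((np.percentile(k,2,axis=0)+np.percentile(k,98,axis=0))/2).round(1),'span',(np.percentile(k,98,axis=0)-np.percentile(k,2,axis=0)).round(1))
E
```

```text
t: 2.65
eef_pos: [468.3, 238.2, 300.1]
tcp_rot: [-3.141, -0.0, 1.572]
ft_force: [-0.1, -0.5, 0.4]
opening: 0.997
t: 3.45
eef_pos: [468.4, 236.0, 300.3]
tcp_rot: [3.141, 0.0, 1.571]
ft_force: [-0.8, -0.6, 0.4]
opening: 1.002
[468.44899939 236.04871301 300.25760829] 376.15213640491555
(471, 374) 95 112 78 mid [472.8 362.5 103.2] span [25.1 10.6 15.8]
(471, 374) 112 118 42 mid [473.  363.1 115.1] span [26.5 11.4  5.5]
(471, 374) 118 128 52 mid [472.5 361.7 123.1] span [23.3  8.6  9.3]
(471, 374) 130 152 849 mid [473.1 370.5 134. ] span [24.1 23.4  6.9]
(476, 293) 95 112 275 mid [477.6 290.9 108.3] span [48.4 47.8  7.2]
(476, 293) 112 118 515 mid [477.8 291.  115.1] span [42.9 43.6  5.5]
(476, 293) 118 128 717 mid [477.4 290.8 122.9] span [35.4 35.   9.4]
(476, 293) 152 175 623 mid [477.6 291.1 164.7] span [19.8 19.3 14.4]
(466, 214) 95 112 135 mid [467.6 221.6 102. ] span [26.5 10.5 13.4]
(466, 214) 130 152 182 mid [467.5 221.5 142.1] span [31.5 14.9 19.4]
(466, 214) 152 175 1054 mid [467.7 213.  161. ] span [29.6 28.5 16.3]
(481, 137) 95 112 353 mid [482.9 153.  103.5] span [56.  22.3 16.2]
(481, 137) 112 118 850 mid [483.5 152.1 115.2] span [50.  20.3  5.5]
(481, 137) 118 128 69 mid [483.5 151.1 118.5] span [41.  16.8  1. ]
```

View pics/w2.png

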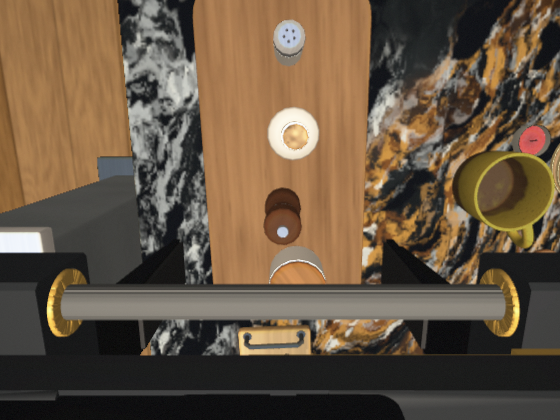

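Four pieces seen at shaker (289,38), cruet (294,134), mill (282,222) and pot (297,270, partly hidden). Their positions match the side view. I'll take the cruet first, by its neck with TCP z at about 131.

```bash
python3 -m pendant '[[[1,0.03,0.005,0,0],[1,0.055,0.0093,0,0],[1,0.055,0.0093,0.04,0],[1,0.055,0.0093,0.08,0],[1,0.055,0.0093,0.12,0],[1,0.055,0.0093,0.15,0],[1,0.055,0.0093,0.165,0],[1,0.055,0.0093,0.169,0]]]'
python3 -m pendant '[[[0.5,0,0,0,0],[0,0,0,0,0],[0,0,0,0,0],[0,0,0,0,0],[0,0,0,0,0],[0,0,0,0,0],[0,0,0,0,0],[0,0,0,0,0]]]'
```

```text
t: 4.3
eef_pos: [477.1, 290.9, 129.4]
tcp_rot: [-3.139, 0.001, 1.571]
ft_force: [0.1, 0.1, -0.3]
opening: 0.999
t: 5.1
eef_pos: [477.7, 291.1, 131.2]
tcp_rot: [3.142, 0.0, 1.571]
ft_force: [0.1, 0.3, 0.4]
opening: 0.385
```

```bash
python3 -m pendant '[[[0,0,0,0,0],[0,0,0,0,0],[0,0,0,0,0],[0,0,0,0,0],[0,0,0,-0.005,0],[0,0,0,-0.015,0],[0,0,0,-0.03,0],[0,0,0,-0.05,0]]]'
python3 -m pendant '[[[0,0,0,-0.03,0],[0,0,0,-0.06,0],[0,0,0,-0.085,0],[0,-0.01,0,-0.095,0],[0,-0.03,0,-0.095,0],[0,-0.055,0,-0.095,0],[0,-0.09,0,-0.095,0],[0,-0.13,0,-0.095,0]]]'
```

```text
t: 5.9
eef_pos: [477.4, 291.0, 181.9]
tcp_rot: [-3.141, 0.001, 1.571]
ft_force: [-0.2, 0.1, -2.5]
opening: 0.23
t: 6.7
eef_pos: [477.0, 159.7, 275.8]
tcp_rot: [-3.141, 0.0, 1.572]
ft_force: [0.8, -0.9, -1.8]
opening: 0.231
```

```bash
python3 -m pendant '[[[0,-0.045,0,0,0],[0,-0.09,0,0,0],[0,-0.135,-0.004,0,0],[0,-0.18,-0.008,0,0],[0,-0.22,-0.0084,0,0],[0,-0.26,-0.0084,0,0],[0,-0.30,-0.0084,0,0],[0,-0.335,-0.0084,0,0]]]'
python3 -m pendant '[[[0,-0.03,0,0,0],[0,-0.055,0,0,0],[0,-0.073,0,0.01,0],[0,-0.084,0,0.03,0],[0,-0.084,0,0.06,0],[0,-0.084,0,0.09,0],[0,-0.084,0,0.11,0],[0,-0.084,0,0.116,0]]]'
python3 - <<'E'
from h import *
c=cam('wrist'); P=pts(c); print(c['s']['eef_pos'],c['fx']); cv2.imwrite('pics/w3.png',c['image']); np.savez('w3.npz',P=P,im=c['image'])
c=cam('side'); cv2.imwrite('pics/s3.png',cv2.resize(c['image'][120:260,260:400],None,fx=4,fy=4,interpolation=2))
E
```

```text
t: 7.5
eef_pos: [468.2, -176.0, 275.9]
tcp_rot: [-3.141, -0.0, 1.57]
ft_force: [0.7, 0.4, -2.7]
opening: 0.227
t: 8.3
eef_pos: [468.0, -257.1, 157.6]
tcp_rot: [-3.138, -0.003, 1.571]
ft_force: [-0.5, -0.5, -2.6]
opening: 0.231
[ 467.97153454 -257.05619063  157.5910064 ] 376.15213640491555
```

View pics/w3.png

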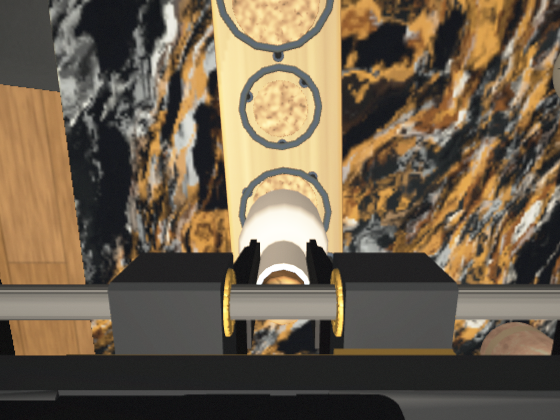

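View pics/s3.png

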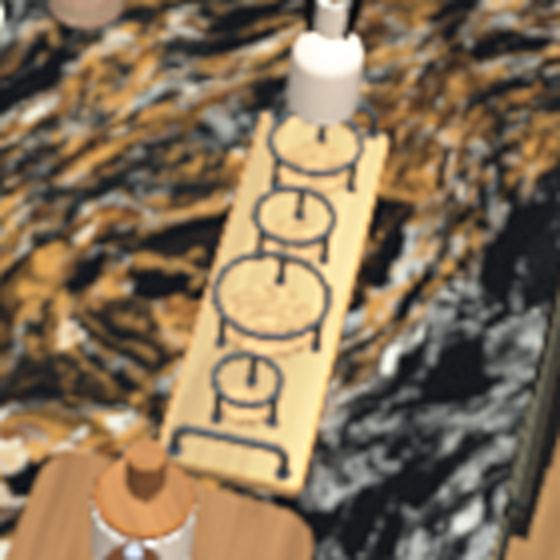

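The wrist view shows the cruet upright over ring 60 (285,205), with ring 49 clear at (280,107). I'll fit ring 60's visible arc and ring 49.

Run:
```python
from rings import *
d=np.load('w3.npz')
P=d['P'].copy(); P[235:]=np.nan
rings(P,d['im'],[(49,(280,107),42),(60,(285,212),42)])
# cruet body x-extent
for v in (225,240,250):
    r=P[v] if v<235 else d['P'][v]; m=(d['im'][v].min(1)>150)&(abs(np.arange(560)-285)<50); print(v,r[m].min(0).round(1),r[m].max(0).round(1))
print(env.state()['eef_pos'],env.state()['tcp_rot'])
```

```text
49 [ 465.9 -182. ] 475 medres 1.19 R 26.3 z 50.5
60 [ 469.7 -258.3] 229 medres 1.5 R 31.9 z 50.3
225 [ 427.6 -276.5   20.3] [ 488.4 -240.6  148.4]
240 [ 427.2 -290.    19.9] [ 491.2 -244.3  161.1]
250 [ 427.  -299.    20.2] [ 491.2 -250.2  158.4]
[ 468.86272032 -257.58542653  159.43832049] [-3.14000628e+00 -1.08680167e-03  1.57093129e+00]
```

```bash
python3 -m pendant '[[[0,0,0,0.01,0],[0,0,0,0.02,0],[0,0,0,0.03,0],[0,0,0,0.04,0],[0,0,0,0.05,0],[0,0,0,0.056,0],[0,0,0,0.06,0],[0,0,0,0.0615,0]]]'
python3 -m pendant '[[[0,0,0,0,0],[0,0,0,0,0],[0,0,0,0,0],[0.4,0,0,0,0],[0.6,0,0,0,0],[0.6,0,0,0,0],[0.6,0,0,0,0],[0.6,0,0,0,0]]]'
```

```text
t: 9.2
eef_pos: [469.3, -257.8, 98.3]
tcp_rot: [-3.141, -0.0, 1.571]
ft_force: [0.2, 0.7, -2.7]
opening: 0.233
t: 10.0
eef_pos: [469.4, -257.9, 98.8]
tcp_rot: [3.141, 0.0, 1.571]
ft_force: [-0.0, 0.8, -0.3]
opening: 0.575
```

```bash
python3 -m pendant '[[[0.8,0,0,-0.03,0],[1,0,0,-0.07,0],[1,0,0,-0.11,0],[1,0.03,0,-0.14,0],[1,0.075,0,-0.14,0],[1,0.125,0,-0.14,0],[1,0.175,0,-0.14,0],[1,0.225,0,-0.14,0]]]'
python3 -m pendant '[[[1,0.05,0,0,0],[1,0.1,0,0,0],[1,0.15,0,0,0],[1,0.19,0,0,0],[1,0.22,0,0,0],[1,0.24,0,0,0],[1,0.246,-0.0015,0,0],[1,0.246,-0.0015,0,0]]]'
python3 -m pendant '[[[1,0,0,0,0],[1,0,0,0.03,0],[1,0,0,0.06,0],[1,0,0,0.09,0],[1,0,0,0.107,0],[1,0,0,0.112,0],[1,0,0,0.115,0],[1,0,0,0.115,0]]]'
```

```text
t: 10.8
eef_pos: [468.9, -31.1, 239.0]
tcp_rot: [3.141, 0.0, 1.57]
ft_force: [0.3, -0.7, -0.9]
opening: 0.998
t: 11.6
eef_pos: [467.5, 213.4, 238.6]
tcp_rot: [-3.141, 0.0, 1.572]
ft_force: [0.3, 0.0, -0.9]
opening: 1.003
t: 12.4
eef_pos: [468.2, 212.8, 124.3]
tcp_rot: [3.141, -0.0, 1.57]
ft_force: [0.3, 0.2, -1.1]
opening: 1.0
```

```bash
python3 -m pendant '[[[0,0,0,0,0],[0,0,0,0,0],[0,0,0,0,0],[0,0,0,0,0],[0,0,0,0,0],[0,0,0,0,0],[0,0,0,0,0],[0,0,0,0,0]]]'
python3 -m pendant '[[[0,0,0,0,0],[0,0,0,0,0],[0,0,0,0,0],[0,0,0,-0.005,0],[0,0,0,-0.015,0],[0,0,0,-0.03,0],[0,0,0,-0.06,0],[0,0,0,-0.09,0]]]'
```

```text
t: 13.2
eef_pos: [467.8, 213.2, 123.7]
tcp_rot: [3.142, 0.0, 1.571]
ft_force: [0.1, -0.1, 0.6]
opening: 0.386
t: 14.0
eef_pos: [467.5, 213.1, 215.2]
tcp_rot: [-3.141, 0.0, 1.571]
ft_force: [0.2, 0.1, -1.9]
opening: 0.347
```

```bash
python3 -m pendant '[[[0,0,0,-0.03,0],[0,-0.02,0,-0.03,0],[0,-0.05,0,-0.03,0],[0,-0.095,0,-0.03,0],[0,-0.14,0,-0.03,0],[0,-0.185,0,-0.03,0],[0,-0.23,-0.002,-0.03,0],[0,-0.27,-0.002,-0.03,0]]]'
python3 -m pendant '[[[0,-0.045,0,0,0],[0,-0.08,0,0,0],[0,-0.105,0,0.0,0],[0,-0.12,0,0.01,0],[0,-0.124,0,0.04,0],[0,-0.124,0,0.08,0],[0,-0.124,0,0.1,0],[0,-0.124,0,0.1,0]]]'
python3 - <<'E'
from rings import *
c=cam('wrist'); print(c['s']['eef_pos']); cv2.imwrite('pics/w4.png',c['image']); np.savez('w4.npz',P=pts(c),im=c['image'])
E
```

```text
t: 14.8
eef_pos: [465.2, -58.8, 244.6]
tcp_rot: [3.141, 0.0, 1.57]
ft_force: [0.5, 0.1, -1.9]
opening: 0.349
t: 15.6
eef_pos: [464.6, -179.8, 141.4]
tcp_rot: [-3.137, -0.003, 1.571]
ft_force: [-0.2, 0.5, -1.3]
opening: 0.348
[ 464.56215471 -179.76399251  141.35345109]
```

View pics/w4.png

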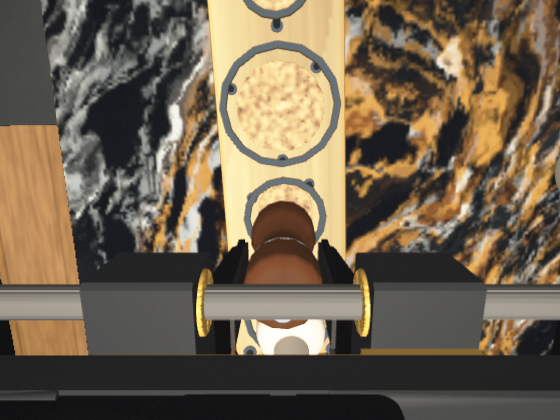

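The mill hangs upright over ring 49 (285,215), with ring 71 at (280,103) and the cruet standing behind. A quick fit first, then I'll lower it.

Run:
```python
from rings import *
d=np.load('w4.npz'); P=d['P'].copy(); P[225:]=np.nan
rings(P,d['im'],[(71,(280,103),62),(49,(285,215),42)])
print(env.state()['eef_pos'])
```

```text
71 [ 462.6 -104.9] 350 medres 0.57 R 37.6 z 50.1
49 [ 466.6 -178.5] 65 medres 1.27 R 26.6 z 50.1
[ 465.43970729 -180.23791927  143.08633179]
```

```bash
python3 -m pendant '[[[0,0,0,0.01,0],[0,0,0,0.02,0],[0,0,0,0.03,0],[0,0,0,0.04,0],[0,0,0,0.046,0],[0,0,0,0.05,0],[0,0,0,0.052,0],[0,0,0,0.052,0]]]'
python3 -m pendant '[[[0,0,0,0,0],[0,0,0,0,0],[0.45,0,0,0,0],[0.6,0,0,0,0],[0.7,0,0,0,0],[0.7,0,0,0,0],[0.7,0,0,0,0],[0.7,0,0,0,0]]]'
python3 - <<'E'
from h import *
c=cam('side'); print(c['s']['eef_pos']);cv2.imwrite('pics/s5.png',cv2.resize(c['image'][120:260,260:400],None,fx=4,fy=4,interpolation=2))
E
```

```text
t: 16.45
eef_pos: [465.8, -180.9, 91.6]
tcp_rot: [-3.141, 0.0, 1.571]
ft_force: [-0.8, 1.0, -1.8]
opening: 0.349
t: 17.25
eef_pos: [465.9, -180.9, 91.8]
tcp_rot: [3.141, 0.0, 1.571]
ft_force: [-0.7, -0.1, -0.6]
opening: 0.699
[ 465.85146129 -180.89245418   91.79635795]
```

View pics/s5.png

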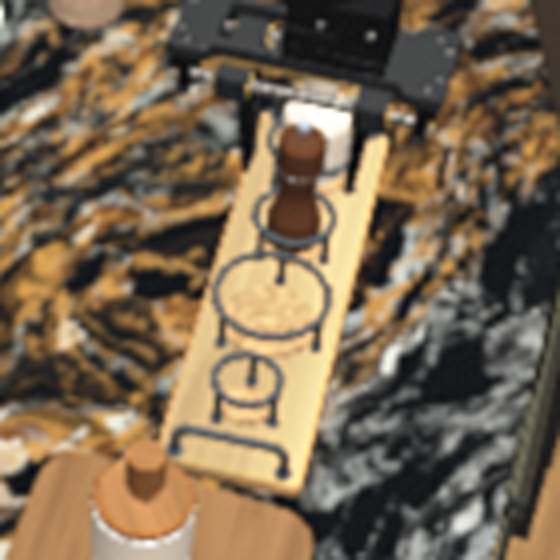

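Mill and cruet stand upright in their rings. Next is the pot: I'll stop short of it and look at the knob.

```bash
python3 -m pendant '[[[0.8,0,0,-0.03,0],[1,0,0,-0.07,0],[1,0.01,0,-0.11,0],[1,0.05,0.005,-0.15,0],[1,0.1,0.01,-0.17,0],[1,0.15,0.015,-0.17,0],[1,0.2,0.0175,-0.17,0],[1,0.24,0.0175,-0.17,0]]]'
python3 -m pendant '[[[1,0.02,0,0,0],[1,0.02,0,0,0],[1,0.02,0,0,0],[1,0.02,0,0,0],[1,0.02,0,0,0],[1,0.02,0,0,0],[1,0.02,0,0,0],[1,0.02,0,0,0]]]'
python3 - <<'E'
from h import *
c=cam('wrist'); P=pts(c); print(c['s']['eef_pos']); cv2.imwrite('pics/w6.png',c['image']); np.savez('w6.npz',P=P,im=c['image'])
m=(np.hypot(P[...,0]-483,P[...,1]-135)<45)
for lo,hi in ((100,112),(112,120),(135,145),(145,160)):
    k=P[m&(P[...,2]>lo)&(P[...,2]<hi)]
    if len(k)>20: print(lo,hi,len(k),((np.percentile(k,1,axis=0)+np.percentile(k,99,axis=0))/2).round(1),'span',(np.percentile(k,99,axis=0)-np.percentile(k,1,axis=0)).round(1))
E
```

```text
t: 18.1
eef_pos: [483.2, 61.0, 262.2]
tcp_rot: [3.14, 0.0, 1.57]
ft_force: [1.0, -0.3, -0.2]
opening: 1.0
t: 18.9
eef_pos: [483.4, 78.8, 261.7]
tcp_rot: [3.142, 0.0, 1.57]
ft_force: [0.2, -0.7, -0.4]
opening: 0.999
[483.35764354  78.82532878 261.74340937]
100 112 36 [483.  134.7 108. ] span [59.5 57.9  8.1]
112 120 3190 [483.1 133.9 115.6] span [55.5 55.5  6.2]
145 160 807 [483.1 133.6 153.3] span [21.3 21.7  5.5]
```

```bash
python3 -m pendant '[[[1,0.03,0,0,0],[1,0.055,0,0.01,0],[1,0.055,0,0.05,0],[1,0.055,0,0.09,0],[1,0.055,0,0.12,0],[1,0.055,0,0.135,0],[1,0.055,0,0.14,0],[1,0.055,0,0.14,0]]]'
python3 -m pendant '[[[0,0,0,0,0],[0,0,0,0,0],[0,0,0,0,0],[0,0,0,0,0],[0,0,0,0,0],[0,0,0,0,0],[0,0,0,0,0],[0,0,0,0,0]]]'
python3 -m pendant '[[[0,0,0,0,0],[0,0,0,0,0],[0,0,0,0,0],[0,0,0,0,0],[0,0,0,-0.005,0],[0,0,0,-0.015,0],[0,0,0,-0.03,0],[0,0,0,-0.05,0]]]'
```

```text
t: 19.75
eef_pos: [483.3, 134.1, 121.5]
tcp_rot: [-3.141, 0.0, 1.571]
ft_force: [0.3, 0.9, 0.3]
opening: 1.004
t: 20.55
eef_pos: [483.3, 134.1, 121.7]
tcp_rot: [-3.142, 0.0, 1.571]
ft_force: [-1.1, 0.0, -0.9]
opening: 0.385
t: 21.35
eef_pos: [482.9, 134.1, 172.4]
tcp_rot: [-3.14, 0.0, 1.571]
ft_force: [0.1, 0.1, -2.9]
opening: 0.245
```

```bash
python3 -m pendant '[[[0,-0.02,-0.002,-0.01,0],[0,-0.055,-0.006,-0.01,0],[0,-0.1,-0.01,-0.01,0],[0,-0.145,-0.015,-0.01,0],[0,-0.185,-0.02,-0.01,0],[0,-0.215,-0.021,-0.01,0],[0,-0.232,-0.021,0.01,0],[0,-0.237,-0.021,0.04,0]]]'
python3 -m pendant '[[[0,0,0,0,0],[0,0,0,0,0],[0,0,0,0,0],[0,0,0,0,0],[0,0,0,0,0],[0,0,0,0,0],[0,0,0,0,0],[0,0,0,0,0]]]'
python3 - <<'E'
from rings import *
c=cam('wrist'); print(c['s']['eef_pos']); cv2.imwrite('pics/w7.png',c['image']); np.savez('w7.npz',P=pts(c),im=c['image'])
E
```

```text
t: 22.15
eef_pos: [463.2, -105.0, 133.0]
tcp_rot: [3.137, 0.002, 1.569]
ft_force: [1.2, -0.1, -3.7]
opening: 0.246
t: 22.95
eef_pos: [462.4, -102.8, 131.8]
tcp_rot: [3.141, 0.0, 1.571]
ft_force: [-0.5, -0.3, -3.6]
opening: 0.244
[ 462.35071449 -102.84221108  131.83842223]
```

View pics/w7.png

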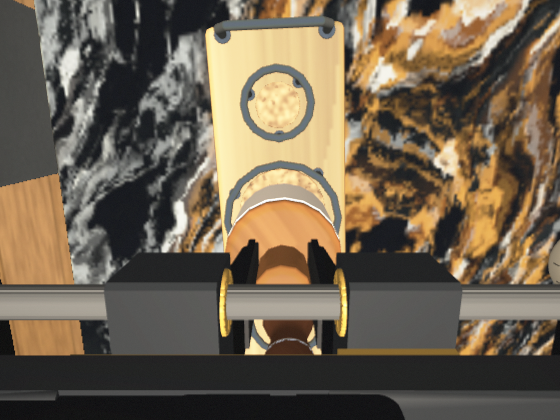

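The pot is over ring 71 (283,220), with ring 38 clear at (278,102).

```bash
python3 - <<'E'
from rings import *
d=np.load('w7.npz'); P=d['P'].copy(); P[225:]=np.nan
rings(P,d['im'],[(38,(278,102),38),(71,(284,210),60)])
q=d['P']; 
for lo,hi in ((110,122),(118,126),(122,130)): 
    k=q[(q[...,2]>lo)&(q[...,2]<hi)&(abs(q[...,0]-462)<34)&(q[...,1]>-140)&(q[...,1]<-60)]; print(len(k),k.min(0).round(1) if len(k) else 0,k.max(0).round(1) if len(k) else 0)
E
python3 -m pendant '[[[0,0,0,0.01,0],[0,0,0,0.02,0],[0,0,0,0.03,0],[0,0,0,0.036,0],[0,0,0,0.04,0],[0,0,0,0.0425,0],[0,0,0,0.0425,0],[0,0,0,0.0425,0]]]'
```

```text
38 [459.4 -27.1] 174 medres 0.5 R 21.3 z 50.0
71 [ 463.9 -101.8] 99 medres 0.91 R 38.0 z 50.0
587 [432.7 -99.8 110. ] [491.3 -73.1 122. ]
1204 [ 432.7 -105.9  118.1] [491.3 -73.6 126. ]
4241 [ 432.9 -105.9  122.1] [491.1 -73.6 129.6]
t: 23.8
eef_pos: [462.4, -102.9, 89.4]
tcp_rot: [3.141, 0.0, 1.571]
ft_force: [0.7, -0.6, -1.7]
opening: 0.246
```

```bash
python3 -m pendant '[[[0.3,0,0,0,0],[0.5,0,0,0,0],[0.7,0,0,0,0],[0.8,0,0,0,0],[0.8,0,0,0,0],[0.8,0,0,-0.02,0],[0.9,0,0,-0.06,0],[1,0,0,-0.1,0]]]'
python3 -m pendant '[[[1,0.02,0,-0.04,0],[1,0.06,0,-0.07,0],[1,0.11,0.003,-0.07,0],[1,0.16,0.006,-0.07,0],[1,0.21,0.01,-0.07,0],[1,0.26,0.01,-0.07,0],[1,0.31,0.01,-0.07,0],[1,0.36,0.01,-0.07,0]]]'
python3 -m pendant '[[[1,0.04,0,0,0],[1,0.055,0,0,0],[1,0.055,0,0,0],[1,0.055,0,0,0],[1,0.055,0,0,0],[1,0.055,0,0,0],[1,0.055,0,0,0],[1,0.055,0,0,0]]]'
python3 - <<'E'
from h import *
c=cam('wrist'); P=pts(c); print(c['s']['eef_pos']); np.savez('w8.npz',P=P,im=c['image'])
m=(np.hypot(P[...,0]-473,P[...,1]-370)<30)
for lo,hi in ((80,110),(110,128),(128,131),(131,140)):
    k=P[m&(P[...,2]>lo)&(P[...,2]<hi)]
    if len(k)>20: print(lo,hi,len(k),((np.percentile(k,1,axis=0)+np.percentile(k,99,axis=0))/2).round(1),'span',(np.percentile(k,99,axis=0)-np.percentile(k,1,axis=0)).round(1))
c=cam('side'); cv2.imwrite('pics/s8.png',cv2.resize(c['image'][120:260,260:400],None,fx=4,fy=4,interpolation=2))
E
```

```text
t: 24.6
eef_pos: [461.9, -102.8, 190.2]
tcp_rot: [-3.14, -0.0, 1.571]
ft_force: [1.2, 0.9, 0.7]
opening: 0.834
t: 25.4
eef_pos: [471.8, 258.9, 259.3]
tcp_rot: [3.141, 0.0, 1.571]
ft_force: [1.2, -0.2, 0.9]
opening: 0.999
t: 26.2
eef_pos: [472.5, 311.3, 259.4]
tcp_rot: [3.141, 0.0, 1.57]
ft_force: [-0.0, 0.1, 0.5]
opening: 1.0
[472.49280212 311.26407854 259.37520557]
128 131 82 [473.4 370.9 129.6] span [26.6 26.8  2.7]
131 140 878 [473.  371.4 134.4] span [24.1 24.3  6.6]
```

View pics/s8.png

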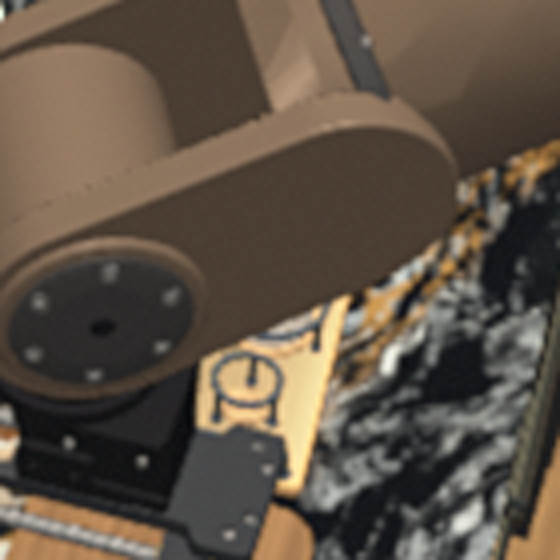

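```bash
python3 -m pendant '[[[1,0.035,0,0,0],[1,0.06,0.0005,0.01,0],[1,0.06,0.0005,0.055,0],[1,0.06,0.0005,0.1,0],[1,0.06,0.0005,0.14,0],[1,0.06,0.0005,0.158,0],[1,0.06,0.0005,0.164,0],[1,0.06,0.0005,0.164,0]]]'
python3 -m pendant '[[[0,0,0,0,0],[0,0,0,0,0],[0,0,0,0,0],[0,0,0,0,0],[0,0,0,0,0],[0,0,0,0,0],[0,0,0,0,0],[0,0,0,0,0]]]'
python3 -m pendant '[[[0,0,0,0,0],[0,0,0,0,0],[0,0,0,0,0],[0,0,0,-0.005,0],[0,0,0,-0.02,0],[0,0,0,-0.05,0],[0,0,0,-0.075,0],[0,0,0,-0.08,0]]]'
```

```text
t: 27.1
eef_pos: [472.8, 371.8, 94.9]
tcp_rot: [-3.141, 0.001, 1.571]
ft_force: [0.7, 1.2, 0.5]
opening: 1.0
t: 27.9
eef_pos: [472.8, 371.8, 95.2]
tcp_rot: [-3.142, 0.0, 1.571]
ft_force: [0.6, 0.0, 0.2]
opening: 0.383
t: 28.7
eef_pos: [473.6, 372.3, 178.0]
tcp_rot: [3.138, -0.002, 1.571]
ft_force: [0.4, 0.2, -2.2]
opening: 0.288
```

```bash
python3 -m pendant '[[[0,-0.02,0,0,0],[0,-0.06,0,0,0],[0,-0.105,-0.003,0,0],[0,-0.15,-0.006,0,0],[0,-0.2,-0.01,0,0],[0,-0.25,-0.014,0,0],[0,-0.295,-0.014,0,0],[0,-0.335,-0.014,0,0]]]'
python3 -m pendant '[[[0,-0.035,0,0,0],[0,-0.055,0,0,0],[0,-0.0625,0,0.02,0],[0,-0.0625,0,0.045,0],[0,-0.0625,0,0.06,0],[0,-0.0625,0,0.06,0],[0,-0.0625,0,0.06,0],[0,-0.0625,0,0.06,0]]]'
python3 - <<'E'
from rings import *
c=cam('wrist'); print(c['s']['eef_pos']); P=pts(c); cv2.imwrite('pics/w9.png',c['image']); np.savez('w9.npz',P=P,im=c['image'])
E
```

```text
t: 29.5
eef_pos: [458.1, 34.8, 174.7]
tcp_rot: [-3.141, 0.0, 1.57]
ft_force: [0.3, -0.2, -1.1]
opening: 0.287
t: 30.3
eef_pos: [459.1, -25.7, 115.8]
tcp_rot: [3.141, 0.0, 1.571]
ft_force: [-0.6, -0.5, -1.8]
opening: 0.288
[459.12114685 -25.66135241 115.82942052]
```

View pics/w9.png

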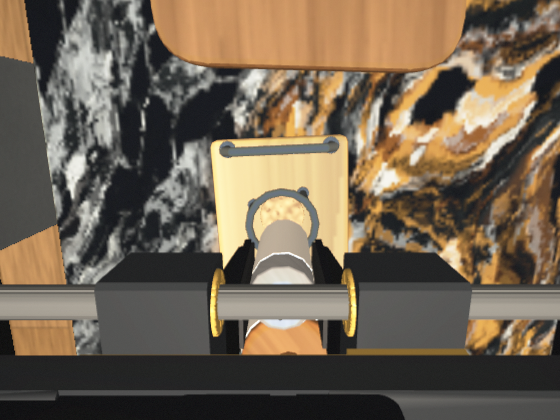

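The shaker is upright and centred across ring 38 (282,220), so I'll lower it.

```bash
python3 -m pendant '[[[0,0,0,0.01,0],[0,0,0,0.02,0],[0,0,0,0.03,0],[0,0,0,0.04,0],[0,0,0,0.047,0],[0,0,0,0.051,0],[0,0,0,0.053,0],[0,0,0,0.053,0]]]'
python3 -m pendant '[[[0,0,0,0.0005,0],[0,0,0,0.0005,0],[0.4,0,0,0.0005,0],[0.5,0,0,0.0005,0],[0.6,0,0,0.0005,0],[0.6,0,0,0.0005,0],[0.6,0,0,0.0005,0],[0.6,0,0,0.0005,0]]]'
```

```text
t: 31.15
eef_pos: [458.9, -25.7, 62.3]
tcp_rot: [-3.142, 0.0, 1.571]
ft_force: [0.0, -0.4, -1.4]
opening: 0.288
t: 31.95
eef_pos: [458.8, -25.7, 61.7]
tcp_rot: [-3.142, 0.0, 1.571]
ft_force: [0.6, 0.6, 0.4]
opening: 0.599
```

Released. Rising straight up, then moving off towards the stand to look back.

```bash
python3 -m pendant '[[[0.7,0,0,-0.02,0],[0.8,0,0,-0.06,0],[1,0,0,-0.11,0],[1,0,0,-0.16,0],[1,0,0,-0.21,0],[1,0,0,-0.25,0],[1,0,0,-0.25,0],[1,0,0,-0.25,0]]]'
python3 -m pendant '[[[1,-0.04,0,0,0],[1,-0.09,0,0,0],[1,-0.13,0,0,0],[1,-0.17,0,0,0],[1,-0.2,0,0,0],[1,-0.2,0,0,0],[1,-0.2,0,0,0],[1,-0.2,0,0,0]]]'
python3 - <<'E'
from h import *
c=cam('wrist'); P=pts(c); print(c['s']['eef_pos']); cv2.imwrite('pics/w10.png',c['image'])
for n,x,y in (('shaker',459,-25.5),('pot',462.3,-103.2),('mill',465.8,-181),('cruet',469.5,-258.5)):
    m=(np.hypot(P[...,0]-x,P[...,1]-y)<38)&(P[...,2]>60); k=P[m]
    if len(k)<20: continue
    zt=np.percentile(k[:,2],99); t=k[k[:,2]>zt-6]; print(n,zt.round(1),((t.min(0)+t.max(0))/2).round(1),(t.max(0)-t.min(0)).round(1))
c=cam('side'); cv2.imwrite('pics/s10.png',cv2.resize(c['image'][120:260,260:400],None,fx=4,fy=4,interpolation=2))
Q=pts(c)
for n,x,y in (('shaker',459,-25.5),('pot',462.3,-103.2),('mill',465.8,-181),('cruet',469.5,-258.5)):
    m=(np.hypot(Q[...,0]-x,Q[...,1]-y)<38)&(Q[...,2]>60)&(Q[...,2]<145); k=Q[m]
    if len(k)>20: print('side',n,np.percentile(k[:,2],99).round(1),k.min(0).round(),k.max(0).round())
E
```

```text
t: 32.75
eef_pos: [458.7, -25.6, 311.9]
tcp_rot: [3.14, 0.0, 1.571]
ft_force: [-0.3, -0.6, -0.8]
opening: 0.996
t: 33.55
eef_pos: [458.6, -224.8, 310.8]
tcp_rot: [-3.14, -0.001, 1.571]
ft_force: [-0.7, 0.5, 0.1]
opening: 1.001
[ 458.59306941 -224.82028173  310.83933591]
pot 122.9 [ 462.4 -103.8  120.5] [22.7 23.2  6.7]
mill 437.6 [ 465.7 -200.1  435.4] [68.   7.1  7.7]
cruet 138.8 [ 469.1 -258.1  136.5] [19.2 20.4  7.4]
side shaker 105.1 [444. -38.  61.] [471. -11. 106.]
side pot 121.6 [ 430. -129.   60.] [490. -71. 126.]
side mill 135.9 [ 447. -196.   60.] [ 480. -163.  138.]
side cruet 138.1 [ 443. -273.   61.] [ 492. -235.  139.]
```

View pics/w10.png

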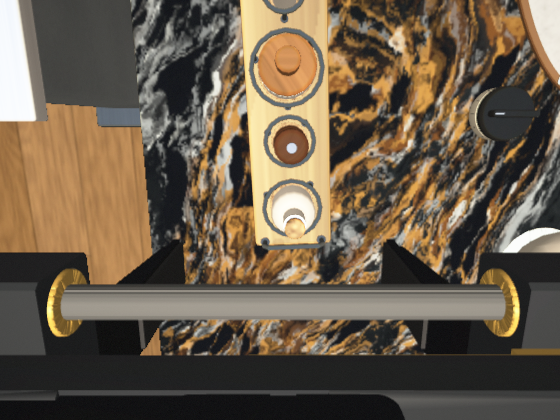

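View pics/s10.png

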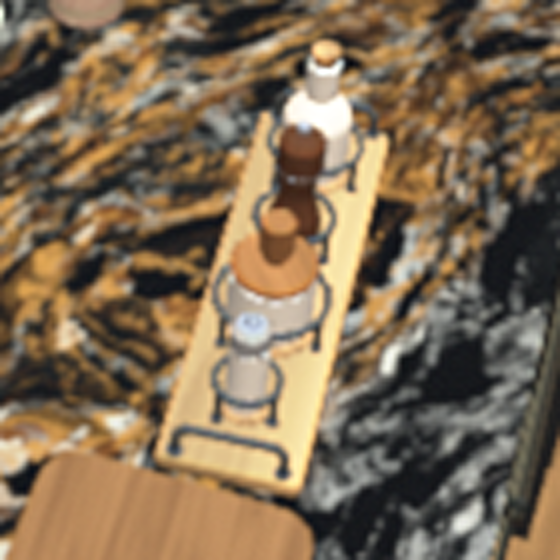

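All four stand upright in their rings, with tops within about 2 mm of what is expected. Nothing is touching, so I'm handing in.

```bash
python3 -c "
from cell import env
print(env.job_done())"
```

```text
the job is handed in; nothing more can be done
None
```

All four condiment pieces are back in the caddy, and I handed the job in after about 34 s of robot time. The cruet went into ring 60, the mill into 49, the pot into 71 and the shaker into 38. I gripped each one by its neck, head, knob or body, lowered it onto its cork pad and released it. The hand-in reported no verdict.

**Last checks:**
- **Seating:** in the final wrist and side views every piece stands upright inside its ring. The tops measured 105, 136, 122 and 138 mm (shaker, mill, pot, cruet) against 103, 135, 121 and 137 mm expected.
- **Centring:** the axes I could measure lie within about 2 mm of the ring axes.
- **Arm:** it ended open and clear above the caddy, touching nothing.
- **Disagreements:** ring positions from different views differed by 2–3 mm. The shaker's top read 2 mm high, but it read about 2 mm high on the stand too, so I put that down to camera bias.
- **Not measured:** I did not measure the mug, timer and tumbler at the end. The arm never went near them.

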